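Shut the dust bin and draw the filter cassette

TASK

The dust bin of the bench extractor has just been emptied and its white door left standing open. Push the door shut until it snaps fully home, then pinch the two red side catches of the black filter cassette together, lift the cassette straight up out of its bay and hold it there, upright and still by its pinched catches, with its underside about 6 cm above the extractor's top. Finish while still holding it, with the door still shut, and leave the plane, the chisel and the brush where they lie.

Things in the scene. Friction and masses are not known exactly. Their poses are not given: they have to be found in the camera images.
- extractor: bench dust extractor, a fixed green box, 160 mm deep (x) x 360 wide (y) x 130 high, yawed up to 0.25 rad. Origin: centre of its underside, on the bench; x points from its front to its back (away from the robot), y to its left, z up. The dust bin's doorway is in the left half of the front face (at x = -80 mm), the filter bay in the right half of the top deck.
- bay (a point): centre of the mouth of the filter bay, level with the deck's top face (130 mm above the bench); axes as the extractor's. The bay is a hole of 73 mm (x) x 65 mm (y) in an 8 mm deck; its floor lies 42 mm below the deck's top. The deck around it is flat and bare.
- bin_door (a joint): hinge angle of the white bin door (rad): 0 = shut, grows as the free edge swings towards the robot; starts between 0.5 and 1.0, stop at 1.5. It turns easily and stays where left. On the last 0.1 rad a sprung ball catch must be pushed over (about 4 N at door_push); below about 0.03 rad the catch snaps the door home and holds it at 0.
- door_push (a point): point on the outer (robot-side) face of the white door, 25 mm from its free edge, 18 mm below its top edge, 102 mm above the bench. Door axes: x into the door (the way to push), y along it from free edge to hinge, z up; shut, they are the extractor's. Door 160 mm wide, 106 high, 12 thick, top edge 120 mm above the bench (10 mm below the deck's top), no handle.
- door_hinge (a point): a point on the upright hinge axis of the bin door, at the door's left edge on its inner face, half way up; axes of the door as for door_push. door_push lies at x = -12, y = -137 mm from here in the door's axes.
- cassette: black filter cassette, loose, 0.3 kg, seated in the bay with 1.5 mm side play: 70 mm (x) x 62 (y) x 94 high. Only its core, 36 mm wide (y), and two red catches stand above the deck, by 52 mm. Origin: centre of its underside, 42 mm below the deck's top when seated; axes then as the extractor's. Hooks on the catches, under the deck, hold it down until both are pinched.
- grip (a point): point on the cassette's mid axis, 70 mm above its underside (28 mm above the deck when seated), midway between the red catches at the height to pinch them; cassette axes, catches on the +y and -y sides. Each catch face is 28 mm wide (x), from the deck up to 16 mm above this point; 62 mm over both at rest, 48 fully pinched. The cassette's top is 24 mm above it.
- catch_left (a joint): how far the red catch on the cassette's +y side is pressed in (m): 0 = out, 0.007 = fully in; spring 2 N at rest to 9 N fully in. The hook lets go from about 0.003 to 0.0045.
- catch_right (a joint): the same for the red catch on the cassette's -y side.
- plane: bystander: steel smoothing plane with black knob and handle, 220 x 56 mm, 110 mm high, standing on the bench left of the extractor. Origin: centre of its sole; x along its length.
- chisel: bystander: wood-handled chisel, 240 mm long, 27 mm high, lying on the bench in front of the extractor's right half. Origin: on the bench under its middle; x along its length, towards the blade.
- brush: bystander: flat dusting brush with wooden handle, 200 x 42 mm, 20 mm high, lying on the bench right of the extractor. Origin: on the bench under its middle; x along its length, towards the bristles.
Not all that is in view belongs to the job. There is more than one size of the cassette; the job needs the smallest.

How it is judged:
By the outcome, as a careful person would: the job done as asked, in the order asked, and still so for the second after the job is handed in, while the arm keeps its last pose, push and grip.
It also fails if it takes over 48 s, if anything falls off the work surface, if the arm or the gripper's body presses on something with over 40 N, if the wrist force passes 120 N, or if a joint passes its speed limit or range.

ROBOT

A 7-joint arm with a two-finger parallel gripper is mounted at the origin on the work surface. World frame = base frame: x ahead of the robot, y to its left, z up, the work surface at z = 0. Lengths are in mm, angles in degrees, forces in N, time in s.
With the tool pointing down it reaches from about 425 to 825 mm from the base axis. Payload 3.6 kg.
Tool frame: the origin (TCP) lies at the very end of the fingers, on their centre line; the grasp point (between the pads) lies 19 mm behind it; z points along the fingers, y is the line along which they close (so a half turn about z gives the same grasp; the last joint's range is limited). The gripper opens to 85 mm and grips with 20 to 120 N. Pads are 22 mm wide; open, the fingers measure 114 mm over their backs; the gripper's body (76 mm by 85 mm) begins 54 mm behind the grasp point. The pads swing forward as they close: fully open they stand 13 mm farther back than shut.
Start: joints at [-1.518, 35.231, -0.722, 81.555, 0.464, 63.22, -2.315], TCP at [649.971, 0.023, 231.297] pointing down, gripper open.
Joint ranges: [-178.69, 178.69], [-17.37, 117.87], [-77.05, 75.6], [15.02, 138.74], [-78.02, 258.01], [0.78, 113.62], [-162.83, 162.83]. Speed limits (degrees/s): [159.86, 159.86, 180, 180, 180, 180, 180].

INTERFACE

Orientations are given as [roll, pitch, yaw] about the fixed x, y, z axes, in that order (R = Rz(yaw) Ry(pitch) Rx(roll)).
In Python, from station import arm gives the robot as it stands. The module is installed in compiled form; this text tells all that it offers.
- The arm moves only by the shell command python3 -m jog 'ROWS' [FORCE]. ROWS is JSON, a list of rows, each an object of numbers: "dx", "dy", "dz": the shift along the tool's x, y, z in units of 0.5 m (1.0 is 0.5 m); "wx", "wy", "wz": the turn, a rotation vector about the tool's x, y, z in units of 1.5 rad (1.0 is 1.5 rad); "hand": the closure, from 0 (fully open) to 1 (shut). A call has 1 to 20 rows; each row is the pose to reach, as a shift and turn from the pose commanded when the call began, along the tool's axes at that moment; what a row does not reach only later rows make up. A row lasts 1/8 s, in which the tool goes at most 62.5 mm and 10.7 degrees, less where a joint would pass 70% of its speed; a pose out of reach is approached as far as the arm can. A call with a number of a shift or a turn outside -1 to 1 is refused whole. A call with a gripper value outside its range is refused whole. The fingers move at their own pace and stop on an object; FORCE is the grip in N (left out, the last holds). Time passes only in rows, so rows that repeat a pose let the fingers close. It gives the time, the measured TCP pose, the force, the opening and the grip force at its end, in the units of the state.
- arm.state(): the state, without advancing time (a new reading comes with each control period).
- arm.grab_frame(name): name is "scene" or "side" or "wrist"; returns a dict with "color" (420x560x3 uint8, red, green, blue), "range_z" (420x560 float32, mm along the optical axis (not along the pixel's ray), 0 where there is no reading), "fovy" (degrees; the focal length in pixels is half the picture's height over the tangent of half this angle, whatever the lens; pixels are square), "cx", "cy" (the principal point, pixels), "R" (3x3) and "t" (3): a world point X has camera coordinates R X + t. Camera axes: x right, y down, z forward; pixel columns grow to the right and rows downward; lengths in mm; the calibration is good to about 2 mm. A picture is of the moment at which its call begins.
- arm.finish_job(): hands the job in; it is judged then, once.
The state is a dict: "t": time; "joint_positions": joint angles; "joint_vel": joint speeds; "joint_efforts": joint torques, N m; "tool_pos": TCP position; "tool_rot": TCP orientation; "force": force on the tool from outside, world axes, zero at the start; "wrist_torque": the same for the moment, N m; "width": finger opening in mm; "grasp_force": force on a finger pad.
Only numpy, scipy, OpenCV 4.12 (cv2) and the standard library are available. Lean on these libraries where they do the work, as an engineer would, in place of code of your own. Each camera call takes 0.05 s, during which the arm holds its last target. There are 200 camera calls.

## Working session

There is one attempt and no reset: what is moved stays moved. The work goes in short steps, Python scripts to look and compute and a shell command to move; the robot and the scene stay as the last step left them, time stands still between calls to the robot, and variables do not carry over. Pictures are saved under pics/ and viewed, at most 10 in all, crops included, and the job is handed in when it is done.

```bash
mkdir -p pics; cat > h.py <<'E'
import numpy as np, cv2
from station import arm
def grab(n):
    f=arm.grab_frame(n); np.savez(f'{n}.npz',**f); return f
def load(n): return dict(np.load(f'{n}.npz'))
def world(f,u,v,z):  # depth -> world
    F=f['color'].shape[0]/2/np.tan(np.radians(f['fovy']/2))
    u,v,z=map(np.asarray,(u,v,z))
    c=np.stack([(u-f['cx'])/F*z,(v-f['cy'])/F*z,z],-1)
    return (c-f['t'])@f['R']
def onplane(f,u,v,h):
    a=world(f,u,v,np.ones(np.shape(u))); o=-f['R'].T@f['t']
    d=a-o; return o+d*((h-o[2])/d[...,2])[...,None]
E
python3 - <<'E'
from h import *
s=arm.state();print({k:np.round(v,2) for k,v in s.items()})
ims=[]
for n in('scene','side','wrist'):
    f=grab(n); ims.append(f['color']); print(n,f['fovy'],(-f['R'].T@f['t']).round(),f['R'][2].round(2))
cv2.imwrite('pics/scene.png',ims[0][...,::-1]);cv2.imwrite('pics/side.png',ims[1][...,::-1]);cv2.imwrite('pics/wrist.png',ims[2][...,::-1])
E
```

```text
{'t': np.float64(0.0), 'joint_positions': array([-1.52, 35.29, -0.72, 81.64,  0.46, 63.22, -2.32]), 'joint_vel': array([ 0.07,  0.09, -0.03, -0.08, -0.05,  0.08, -0.05]), 'joint_efforts': array([ 0.000e+00, -4.692e+01,  2.600e-01, -1.710e+01,  1.000e-02,
        1.000e-02,  0.000e+00]), 'tool_pos': array([6.4925e+02, 2.0000e-02, 2.3012e+02]), 'tool_rot': array([-179.85,    0.  ,   90.  ]), 'force': array([-0.24,  0.16,  0.39]), 'wrist_torque': array([0.01, 0.  , 0.02]), 'grasp_force': np.float64(0.0), 'width': np.float64(85.61)}
scene 44.468003966521366 [1280.  940.  893.] [-0.46 -0.67 -0.58]
side 48.86994017531762 [ 425. -750.  885.] [ 0.21  0.71 -0.68]
wrist 71.25378477903803 [650.  75. 373.] [-0.   -0.29 -0.96]
```

View pics/scene.png

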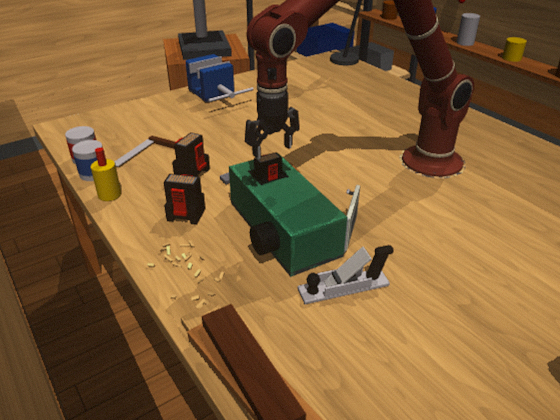

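View pics/side.png

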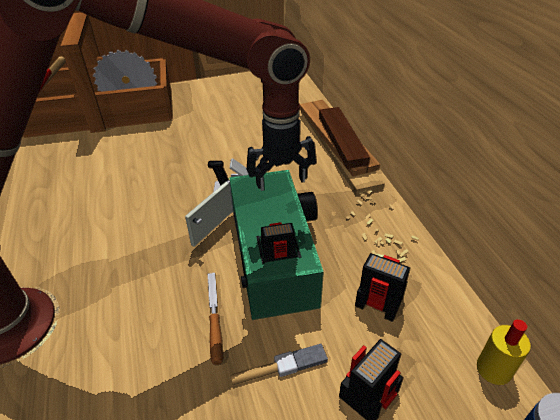

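The side view shows three candidate cassettes:
- One is seated in the extractor's deck at (280,240).
- Two larger ones stand on the bench at (382,285) and (370,378).

The seated one is smallest and sits in the bay, so it fits the description. The door stands open at (210,215). Next I'll measure it all and confirm with a crop.

```bash
python3 - <<'E'
from h import *
for n in('side','scene'):
    f=load(n);hsv=cv2.cvtColor(f['color'],cv2.COLOR_RGB2HSV);d=f['range_z']
    v,u=np.indices(d.shape);P=world(f,u,v,d);ok=d>0
    H,S,V=[hsv[...,i].astype(int) for i in range(3)]
    g=ok&(H>60)&(H<95)&(S>90)&(P[...,0]>450)&(P[...,0]<950)
    z=P[g][:,2];hh,e=np.histogram(z,bins=np.arange(100,150,2));zt=e[hh.argmax()]+1
    top=g&(abs(P[...,2]-zt)<5)
    r=cv2.minAreaRect(P[top][:,:2].astype(np.float32));print(n,'deck z',np.median(P[top][:,2]),r,cv2.boxPoints(r).round().tolist())
    c=np.array(r[0])
    near=(np.hypot(P[...,0]-c[0],P[...,1]-c[1])<220)&ok
    red=near&((H<8)|(H>172))&(S>150)&(V>60)&(P[...,2]>125)&(P[...,2]<200)
    print('red',red.sum(),P[red].mean(0).round(1),P[red].min(0).round(),P[red].max(0).round(),'px',u[red].mean(),v[red].mean())
    tp=near&(P[...,2]>174)&(P[...,2]<192)&(P[...,1]<c[1]) 
    nl,lab,st,ce=cv2.connectedComponentsWithStats(tp.astype(np.uint8))
    for i in range(1,nl):
        if st[i,4]>80:
            q=P[lab==i];print('hi',st[i],ce[i].round(),np.median(q,0).round(1),cv2.minAreaRect(q[:,:2].astype(np.float32)))
    w=near&(S<60)&(V>110)&(P[...,2]>20)&(P[...,2]<126)&(P[...,0]<c[0]-40)
    nl,lab,st,ce=cv2.connectedComponentsWithStats(w.astype(np.uint8))
    for i in range(1,nl):
        if st[i,4]>40:
            q=P[lab==i];r=cv2.minAreaRect(q[:,:2].astype(np.float32));print('white',st[i],q.min(0).round(),q.max(0).round(),r,cv2.boxPoints(r).round().tolist())
f=load('side');c=f['color'][130:410,170:420];cv2.imwrite('pics/crop.png',cv2.resize(c,None,fx=2.1,fy=2.1,interpolation=cv2.INTER_CUBIC)[...,::-1])
E
```

```text
side deck z 130.68169576509572 ((712.75390625, -8.858306884765625), (393.8564758300781, 336.199951171875), 83.84369659423828) [[525.0, -187.0], [859.0, -223.0], [901.0, 169.0], [567.0, 205.0]]
red 151 [613.6 -96.7 156.7] [ 600. -108.  130.] [633. -44. 178.] px 279.3774834437086 246.01986754966887
hi [261 223  35  19 487] [277. 231.] [615.7 -78.6 182.8] ((617.490966796875, -69.44075775146484), (50.47688293457031, 70.05265045166016), 83.9765396118164)
scene deck z 131.09895217360662 ((625.6915283203125, 18.613937377929688), (361.9981689453125, 161.73440551757812), 83.5112075805664) [[525.0, -152.0], [686.0, -170.0], [726.0, 189.0], [566.0, 208.0]]
red 153 [619.2 -44.2 153.5] [604. -93. 129.] [635. -37. 184.] px 272.437908496732 171.40522875816993
hi [254 152  28  15 253] [268. 159.] [618.1 -64.2 182.6] ((614.9888305664062, -73.23367309570312), (63.07341384887695, 71.92396545410156), 82.05009460449219)
white [345 185  15  65 217] [440. 101.  21.] [565. 206. 125.] ((501.5557861328125, 153.31976318359375), (161.8870086669922, 14.288752555847168), 40.19362258911133) [[435.0, 107.0], [444.0, 96.0], [568.0, 200.0], [559.0, 211.0]]
```

View pics/crop.png

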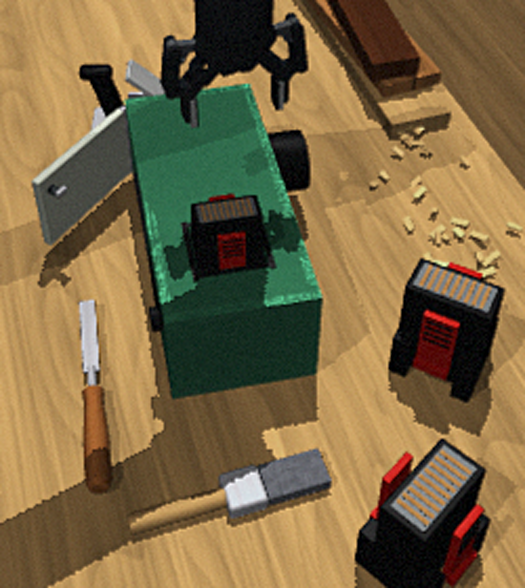

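View pics/wrist.png

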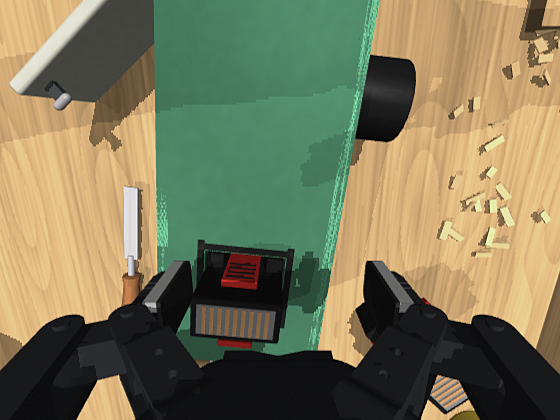

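The crop confirms the seated cassette is the smallest, with its red catches facing ±y, and the other two are clearly larger. The wrist view shows it at (235,310), with the door's free edge at (30,90). The extractor centre is about (626,19), yaw is about -6.5°, and the door is open about 0.75 rad. Before moving I'll check the plane's clearance.

```bash
python3 - <<'E'
from h import *
f=load('scene');d=f['range_z'];v,u=np.indices(d.shape);P=world(f,u,v,d)
m=(d>0)&(u>295)&(u<400)&(v>235)&(v<305)&(P[...,2]>12)&(P[...,2]<130)&(P[...,1]>212)
q=P[m];r=cv2.minAreaRect(q[:,:2].astype(np.float32));print(r,cv2.boxPoints(r).round().tolist(),q.max(0).round())
hg=np.array([566,203.]);c=np.array([626,18.6])
for a in np.radians([50,43,30,20,10,5,0,-3]):
    y=a+0;yaw=np.radians(-6.5)-a   # door x heading
    ex=np.array([np.cos(yaw),np.sin(yaw)]);ey=np.array([-ex[1],ex[0]])
    t=hg-12*ex-137*ey-11*ex   # tool centre, half finger width 11
    # rel to start TCP 650,0 : tool x=+Y, tool y=+X
    print(round(np.degrees(a)),t.round(1),'dx %.3f dy %.3f wz %.3f'%(t[1]/500,(t[0]-650)/500,-(np.degrees(yaw)+180-90)/np.degrees(1.5)))
E
```

```text
((634.8111572265625, 291.7319641113281), (60.71571731567383, 227.67893981933594), 71.8952407836914) [[517.0, 298.0], [734.0, 228.0], [752.0, 285.0], [536.0, 356.0]] [748. 348. 107.]
50 [439.1 146.6] dx 0.293 dy -0.422 wz -0.390
43 [446.9 131.5] dx 0.263 dy -0.406 wz -0.471
30 [466.  106.6] dx 0.213 dy -0.368 wz -0.623
20 [484.3  90.7] dx 0.181 dy -0.331 wz -0.739
10 [505.   78.2] dx 0.156 dy -0.290 wz -0.855
5 [516.1  73.3] dx 0.147 dy -0.268 wz -0.913
0 [527.6  69.5] dx 0.139 dy -0.245 wz -0.972
-3 [534.7  67.7] dx 0.135 dy -0.231 wz -1.006
```

```bash
python3 -m jog '[{"dx":0.16,"dy":-0.23,"wz":-0.22,"hand":1},{"dx":0.33,"dy":-0.46,"wz":-0.43,"hand":1},{"dx":0.33,"dy":-0.46,"wz":-0.43,"hand":1},{"dx":0.33,"dy":-0.46,"wz":-0.43,"hand":1},{"dx":0.33,"dy":-0.46,"wz":-0.43,"hand":1},{"dx":0.33,"dy":-0.46,"wz":-0.43,"hand":1},{"dx":0.33,"dy":-0.46,"dz":0.14,"wz":-0.43,"hand":1},{"dx":0.33,"dy":-0.46,"dz":0.28,"wz":-0.43,"hand":1},{"dx":0.33,"dy":-0.46,"dz":0.28,"wz":-0.43,"hand":1},{"dx":0.33,"dy":-0.46,"dz":0.28,"wz":-0.43,"hand":1},{"dx":0.33,"dy":-0.46,"dz":0.28,"wz":-0.43,"hand":1}]'
python3 - <<'E'
from h import *
f=grab('wrist');g=grab('side');cv2.imwrite('pics/b.png',np.hstack([f['color'][:,:,::-1][:,80:480],g['color'][:,:,::-1][:,60:460]]))
E
```

```text
invalid input
```

View pics/b.png

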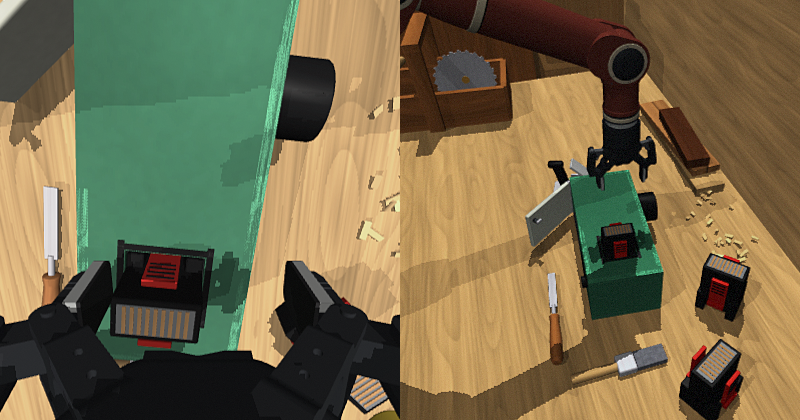

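The call was refused and nothing moved, so the picture still shows the start pose. I'll try again with every key given.

```bash
python3 -m jog '[{"dx":0.16,"dy":-0.23,"dz":0,"wx":0,"wy":0,"wz":-0.22,"hand":1},{"dx":0.33,"dy":-0.46,"dz":0,"wx":0,"wy":0,"wz":-0.43,"hand":1},{"dx":0.33,"dy":-0.46,"dz":0,"wx":0,"wy":0,"wz":-0.43,"hand":1},{"dx":0.33,"dy":-0.46,"dz":0,"wx":0,"wy":0,"wz":-0.43,"hand":1},{"dx":0.33,"dy":-0.46,"dz":0,"wx":0,"wy":0,"wz":-0.43,"hand":1},{"dx":0.33,"dy":-0.46,"dz":0,"wx":0,"wy":0,"wz":-0.43,"hand":1},{"dx":0.33,"dy":-0.46,"dz":0.14,"wx":0,"wy":0,"wz":-0.43,"hand":1},{"dx":0.33,"dy":-0.46,"dz":0.28,"wx":0,"wy":0,"wz":-0.43,"hand":1},{"dx":0.33,"dy":-0.46,"dz":0.28,"wx":0,"wy":0,"wz":-0.43,"hand":1},{"dx":0.33,"dy":-0.46,"dz":0.28,"wx":0,"wy":0,"wz":-0.43,"hand":1},{"dx":0.33,"dy":-0.46,"dz":0.28,"wx":0,"wy":0,"wz":-0.43,"hand":1}]'
python3 - <<'E'
from h import *
g=grab('side');f=grab('wrist');cv2.imwrite('pics/b2.png',np.hstack([f['color'][:,:,::-1][:,80:480],g['color'][:,:,::-1][:,60:460]]))
E
```

```text
t: 1.62
tool_pos: [421.4, 164.9, 92.1]
tool_rot: [179.9, 0.0, 126.9]
force: [0.2, -0.7, 0.1]
width: -0.1
grasp_force: 0.0
```

View pics/b2.png

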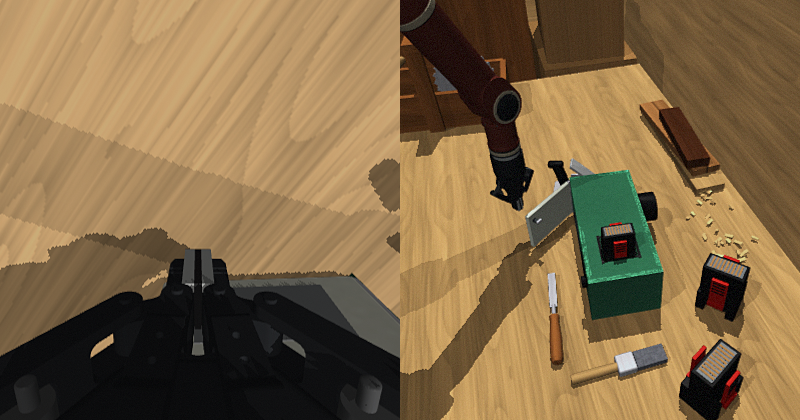

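The fingertips are on the robot side of the door near its free edge, at about (515,200) in the side half. Next I'll work out the closing arc.

```bash
cat >> h.py <<'E'
def rel(t,cmd,yaw0,yaw):
    c,s=np.cos(np.radians(yaw0)),np.sin(np.radians(yaw0))
    d=(np.array(t)-cmd)/500; dw=(yaw-yaw0+180)%360-180
    return 'dx %.3f dy %.3f dz %.3f wz %.3f'%(d[0]*c+d[1]*s,d[0]*s-d[1]*c,-d[2],-dw/np.degrees(1.5))
E
python3 - <<'E'
from h import *
hg=np.array([566,203.])
for A in [46,38,30,22,14,8,4,0,-3,-5]:
    a=np.radians(A);yw=np.radians(-6.5)-a
    ex=np.array([np.cos(yw),np.sin(yw)]);ey=np.array([-ex[1],ex[0]])
    t=hg-23*ex-137*ey
    print(A,t.round(1),rel([*t,91],[420,165,91],126.9,np.degrees(yw)+180))
E
```

```text
46 [443.3 137.8] dx -0.071 dy 0.005 dz -0.000 wz -0.007
38 [453.6 121.4] dx -0.110 dy 0.001 dz -0.000 wz -0.100
30 [466.  106.6] dx -0.149 dy 0.003 dz -0.000 wz -0.193
22 [480.4  93.6] dx -0.187 dy 0.011 dz -0.000 wz -0.286
14 [496.5  82.7] dx -0.223 dy 0.024 dz -0.000 wz -0.379
8 [509.4  76.1] dx -0.250 dy 0.036 dz -0.000 wz -0.449
4 [518.4  72.5] dx -0.266 dy 0.046 dz -0.000 wz -0.496
0 [527.6  69.5] dx -0.282 dy 0.057 dz -0.000 wz -0.542
-3 [534.7  67.7] dx -0.293 dy 0.067 dz -0.000 wz -0.577
-5 [539.4  66.6] dx -0.301 dy 0.073 dz -0.000 wz -0.600
```

```bash
python3 -m jog '[{"dx":-0.04,"dy":0.003,"dz":0,"wx":0,"wy":0,"wz":0,"hand":1},{"dx":-0.071,"dy":0.005,"dz":0,"wx":0,"wy":0,"wz":-0.01,"hand":1},{"dx":-0.09,"dy":0.003,"dz":0,"wx":0,"wy":0,"wz":-0.05,"hand":1},{"dx":-0.11,"dy":0.001,"dz":0,"wx":0,"wy":0,"wz":-0.1,"hand":1},{"dx":-0.13,"dy":0.002,"dz":0,"wx":0,"wy":0,"wz":-0.145,"hand":1},{"dx":-0.149,"dy":0.003,"dz":0,"wx":0,"wy":0,"wz":-0.19,"hand":1},{"dx":-0.168,"dy":0.007,"dz":0,"wx":0,"wy":0,"wz":-0.24,"hand":1},{"dx":-0.187,"dy":0.011,"dz":0,"wx":0,"wy":0,"wz":-0.285,"hand":1},{"dx":-0.205,"dy":0.017,"dz":0,"wx":0,"wy":0,"wz":-0.33,"hand":1},{"dx":-0.223,"dy":0.024,"dz":0,"wx":0,"wy":0,"wz":-0.38,"hand":1},{"dx":-0.237,"dy":0.03,"dz":0,"wx":0,"wy":0,"wz":-0.415,"hand":1},{"dx":-0.25,"dy":0.036,"dz":0,"wx":0,"wy":0,"wz":-0.45,"hand":1},{"dx":-0.258,"dy":0.041,"dz":0,"wx":0,"wy":0,"wz":-0.47,"hand":1},{"dx":-0.266,"dy":0.046,"dz":0,"wx":0,"wy":0,"wz":-0.495,"hand":1},{"dx":-0.274,"dy":0.051,"dz":0,"wx":0,"wy":0,"wz":-0.52,"hand":1},{"dx":-0.282,"dy":0.057,"dz":0,"wx":0,"wy":0,"wz":-0.54,"hand":1},{"dx":-0.282,"dy":0.057,"dz":0,"wx":0,"wy":0,"wz":-0.54,"hand":1}]'
python3 - <<'E'
from h import *
s=arm.state();print(s['force'],s['tool_rot'])
g=grab('side');cv2.imwrite('pics/c.png',cv2.resize(g['color'][140:330,170:390],None,fx=2.5,fy=2.5)[...,::-1])
E
```

```text
t: 3.85
tool_pos: [526.3, 69.4, 91.2]
tool_rot: [-179.9, -0.1, 173.4]
force: [-1.9, -0.0, 0.0]
width: 0.0
grasp_force: 1.1
[-1.90428991 -0.01971805  0.00451045] [-1.79948887e+02 -1.33468932e-01  1.73430626e+02]
```

View pics/c.png

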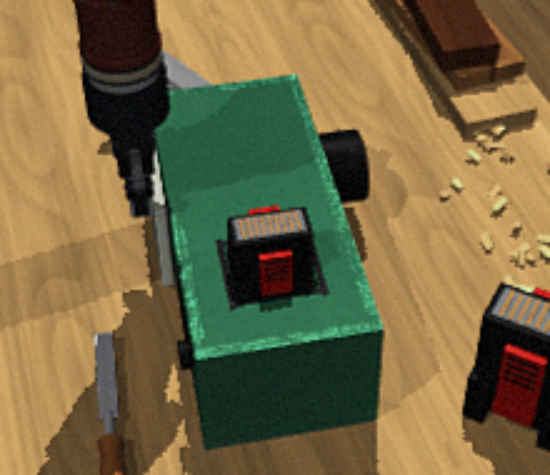

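The door is nearly shut: its edge is at (162,240) and the push reads 1.9 N, so the fingers are on the catch. I'll push further in small steps.

```bash
python3 -m jog '[{"dx":-0.004,"dy":0,"dz":0,"wx":0,"wy":0,"wz":0,"hand":1},{"dx":-0.008,"dy":0,"dz":0,"wx":0,"wy":0,"wz":0,"hand":1},{"dx":-0.012,"dy":0,"dz":0,"wx":0,"wy":0,"wz":0,"hand":1},{"dx":-0.012,"dy":0,"dz":0,"wx":0,"wy":0,"wz":0,"hand":1}]'; python3 -m jog '[{"dx":-0.004,"dy":0,"dz":0,"wx":0,"wy":0,"wz":0,"hand":1},{"dx":-0.008,"dy":0,"dz":0,"wx":0,"wy":0,"wz":0,"hand":1},{"dx":-0.012,"dy":0,"dz":0,"wx":0,"wy":0,"wz":0,"hand":1},{"dx":-0.012,"dy":0,"dz":0,"wx":0,"wy":0,"wz":0,"hand":1}]'
```

```text
t: 4.4
tool_pos: [528.0, 69.0, 91.0]
tool_rot: [-179.8, -0.6, 173.4]
force: [-13.0, -0.1, 9.0]
width: -0.4
grasp_force: 6.0
t: 4.9
tool_pos: [527.9, 68.9, 90.8]
tool_rot: [-179.6, -1.3, 173.5]
force: [-22.7, 0.0, 17.7]
width: -0.0
grasp_force: 11.3
```

The force rises with no motion, so the door is at its stop. I'll back off and check.

```bash
python3 -m jog '[{"dx":0.02,"dy":0,"dz":0,"wx":0,"wy":0,"wz":0,"hand":1},{"dx":0.1,"dy":0,"dz":0,"wx":0,"wy":0,"wz":0,"hand":1},{"dx":0.15,"dy":0,"dz":0,"wx":0,"wy":0,"wz":0,"hand":1},{"dx":0.15,"dy":0,"dz":-0.12,"wx":0,"wy":0,"wz":0,"hand":1},{"dx":0.15,"dy":0,"dz":-0.25,"wx":0,"wy":0,"wz":0,"hand":0},{"dx":0.15,"dy":0,"dz":-0.25,"wx":0,"wy":0,"wz":0,"hand":0}]'
python3 - <<'E'
from h import *
g=grab('side');f=grab('wrist');cv2.imwrite('pics/d.png',np.hstack([f['color'][:,80:480],cv2.resize(g['color'][150:300,180:320],(392,420))])[...,::-1])
for n,f in(('wrist',f),('side',g)):
    hsv=cv2.cvtColor(f['color'],cv2.COLOR_RGB2HSV);d=f['range_z'];v,u=np.indices(d.shape);P=world(f,u,v,d)
    S,V=hsv[...,1].astype(int),hsv[...,2].astype(int)
    w=(d>0)&(S<70)&(V>90)&(abs(P[...,2]-120)<6)&(P[...,0]>420)&(P[...,0]<580)&(P[...,1]>20)&(P[...,1]<230)
    q=P[w]
    if len(q)>10: r=cv2.minAreaRect(q[:,:2].astype(np.float32));print(n,len(q),r,cv2.boxPoints(r).round().tolist())
E
```

```text
t: 5.65
tool_pos: [469.7, 78.2, 221.4]
tool_rot: [179.7, 0.8, 173.3]
force: [1.6, 0.3, -1.0]
width: 35.8
grasp_force: 0.0
wrist 1532 ((549.9771118164062, 121.0224609375), (169.31898498535156, 12.963497161865234), 83.61339569091797) [[534.0, 38.0], [547.0, 36.0], [566.0, 204.0], [553.0, 206.0]]
side 190 ((551.0347290039062, 116.93251037597656), (170.7432098388672, 11.254923820495605), 83.83882904052734) [[536.0, 33.0], [547.0, 31.0], [566.0, 201.0], [555.0, 202.0]]
```

View pics/d.png

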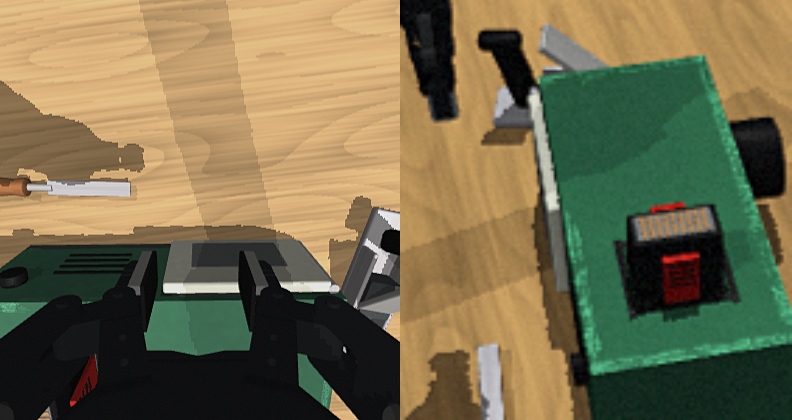

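The door's top edge lies at 83.6° and 83.8°, parallel to the deck, with its free edge flush at (545,200) in the right panel. It is shut and held. Next I'll go above the cassette and measure it.

```bash
python3 - <<'E'
from h import *
s=arm.state();p=s['tool_pos'];print(p,s['tool_rot'],s['width'])
print(rel([615.5,-71,290],p,s['tool_rot'][2],173.65))
E
```

```text
[466.39494756  76.66378308 217.33031708] [179.94986535   0.24065515 173.32194238] 50.647217901522296
dx -0.331 dy -0.259 dz -0.145 wz -0.004
```

```bash
python3 -m jog '[{"dx":0,"dy":0,"dz":-0.1,"wx":0,"wy":0,"wz":0,"hand":0},{"dx":-0.1,"dy":-0.08,"dz":-0.145,"wx":0,"wy":0,"wz":-0.004,"hand":0},{"dx":-0.2,"dy":-0.16,"dz":-0.145,"wx":0,"wy":0,"wz":-0.004,"hand":0},{"dx":-0.28,"dy":-0.22,"dz":-0.145,"wx":0,"wy":0,"wz":-0.004,"hand":0},{"dx":-0.331,"dy":-0.259,"dz":-0.145,"wx":0,"wy":0,"wz":-0.004,"hand":0},{"dx":-0.331,"dy":-0.259,"dz":-0.145,"wx":0,"wy":0,"wz":-0.004,"hand":0},{"dx":-0.331,"dy":-0.259,"dz":-0.145,"wx":0,"wy":0,"wz":-0.004,"hand":0},{"dx":-0.331,"dy":-0.259,"dz":-0.145,"wx":0,"wy":0,"wz":-0.004,"hand":0}]'
python3 - <<'E'
from h import *
print(arm.state()['tool_pos'],arm.state()['tool_rot'])
f=grab('wrist');cv2.imwrite('pics/e.png',f['color'][...,::-1])
g=grab('scene');s=grab('side')
for n,f in(('wrist',f),('scene',g),('side',s)):
    hsv=cv2.cvtColor(f['color'],cv2.COLOR_RGB2HSV);d=f['range_z'];v,u=np.indices(d.shape);P=world(f,u,v,d)
    H,S,V=[hsv[...,i].astype(int) for i in range(3)]
    near=(d>0)&(np.hypot(P[...,0]-615.5,P[...,1]+71)<60)
    for nm,w in(('top',near&(abs(P[...,2]-182)<5)),('red',near&((H<8)|(H>172))&(S>150)&(V>60)&(P[...,2]>125)&(P[...,2]<185))):
        k,l,st,ce=cv2.connectedComponentsWithStats(w.astype(np.uint8))
        for i in range(1,k):
            if st[i,4]>25:
                q=P[l==i];r=cv2.minAreaRect(q[:,:2].astype(np.float32));print(n,nm,st[i],np.round(r[0],1),np.round(r[1],1),round(r[2],1),'z',np.percentile(q[:,2],[3,50,97]).round(1),q.mean(0).round(1))
E
```

```text
t: 6.75
tool_pos: [613.7, -69.4, 288.6]
tool_rot: [180.0, -0.1, 173.9]
force: [1.0, -0.9, 0.8]
width: 85.1
grasp_force: 0.0
[613.70531811 -69.4125429  288.5821658 ] [ 1.79977951e+02 -5.34362145e-02  1.73861102e+02]
wrist top [ 253  172   41   76 3010] [615.9 -72.6] [36.  69.7] 84.0 z [180.5 182.6 184.3] [614.1 -72.4 182.6]
wrist red [240 184  10  40 271] [ 612.8 -100.2] [ 6.1 27.4] 82.8 z [131.1 174.  175.5] [610.1 -99.7 168.3]
wrist red [298 184  10  40 253] [619.  -42.5] [ 9.8 27.7] 85.3 z [130.7 174.  175.4] [615.3 -44.3 168.4]
scene top [254 152  28  14 216] [614.7 -76. ] [48.6 71. ] 84.4 z [177.4 183.5 186.4] [617.7 -68.6 183. ]
scene red [268 163  10  18 154] [618.8 -46.3] [17.9 31.8] 88.8 z [130.8 154.  177. ] [619.6 -43.4 153.9]
side top [261 223  35  18 432] [616.7 -74.5] [39.5 70. ] 85.5 z [178.  183.1 185.4] [616.  -77.3 182.7]
side red [274 240  13  18 129] [614. -99.] [17.1 27.2] 82.6 z [130.  151.  176.5] [ 613.2 -103.2  154.1]
```

View pics/e.png

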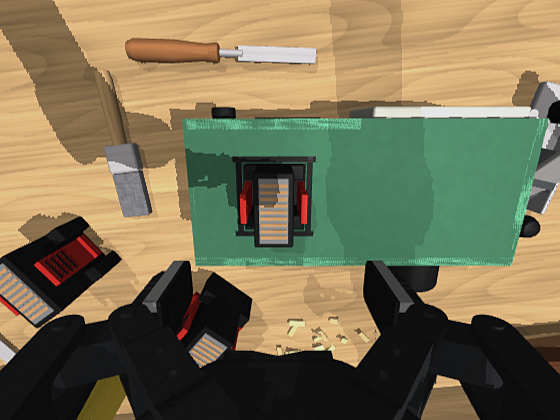

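The wrist view shows the cassette top at (273,210) with its catches at (245,203) and (303,203). Its centre is (615.9,-72), the top is at z 182.6 and yaw is about -6.2°. The three views agree.

```bash
python3 - <<'E'
from h import *
s=arm.state();p=s['tool_pos'];print(p,s['tool_rot'])
print(rel([615.9,-72,138],p,s['tool_rot'][2],173.8))
E
```

```text
[614.03247964 -70.10864283 289.13888251] [-1.79994667e+02  1.44222688e-02  1.73797762e+02]
dx -0.004 dy -0.003 dz 0.302 wz -0.000
```

```bash
python3 -m jog '[{"dx":-0.004,"dy":-0.003,"dz":0.05,"wx":0,"wy":0,"wz":0,"hand":0},{"dx":-0.004,"dy":-0.003,"dz":0.11,"wx":0,"wy":0,"wz":0,"hand":0},{"dx":-0.004,"dy":-0.003,"dz":0.16,"wx":0,"wy":0,"wz":0,"hand":0},{"dx":-0.004,"dy":-0.003,"dz":0.2,"wx":0,"wy":0,"wz":0,"hand":0},{"dx":-0.004,"dy":-0.003,"dz":0.24,"wx":0,"wy":0,"wz":0,"hand":0},{"dx":-0.004,"dy":-0.003,"dz":0.27,"wx":0,"wy":0,"wz":0,"hand":0},{"dx":-0.004,"dy":-0.003,"dz":0.29,"wx":0,"wy":0,"wz":0,"hand":0},{"dx":-0.004,"dy":-0.003,"dz":0.302,"wx":0,"wy":0,"wz":0,"hand":0},{"dx":-0.004,"dy":-0.003,"dz":0.302,"wx":0,"wy":0,"wz":0,"hand":0},{"dx":-0.004,"dy":-0.003,"dz":0.302,"wx":0,"wy":0,"wz":0,"hand":0}]' 40
```

```text
t: 8.15
tool_pos: [616.6, -72.6, 138.4]
tool_rot: [180.0, 0.1, 173.7]
force: [-0.1, 0.3, 0.3]
width: 85.7
grasp_force: 0.0
```

```bash
python3 -m jog '[{"dx":0,"dy":0,"dz":0,"wx":0,"wy":0,"wz":0,"hand":0.3},{"dx":0,"dy":0,"dz":0,"wx":0,"wy":0,"wz":0,"hand":0.6},{"dx":0,"dy":0,"dz":0,"wx":0,"wy":0,"wz":0,"hand":1},{"dx":0,"dy":0,"dz":0,"wx":0,"wy":0,"wz":0,"hand":1},{"dx":0,"dy":0,"dz":0,"wx":0,"wy":0,"wz":0,"hand":1},{"dx":0,"dy":0,"dz":0,"wx":0,"wy":0,"wz":0,"hand":1},{"dx":0,"dy":0,"dz":0,"wx":0,"wy":0,"wz":0,"hand":1},{"dx":0,"dy":0,"dz":0,"wx":0,"wy":0,"wz":0,"hand":1}]' 40
python3 - <<'E'
from h import *
s=grab('side');cv2.imwrite('pics/f.png',cv2.resize(s['color'][150:330,190:370],None,fx=3,fy=3)[...,::-1])
E
```

```text
t: 9.15
tool_pos: [617.0, -73.5, 140.4]
tool_rot: [-179.9, 0.2, 173.7]
force: [-3.6, -0.9, 9.4]
width: 43.6
grasp_force: 42.9
```

View pics/f.png

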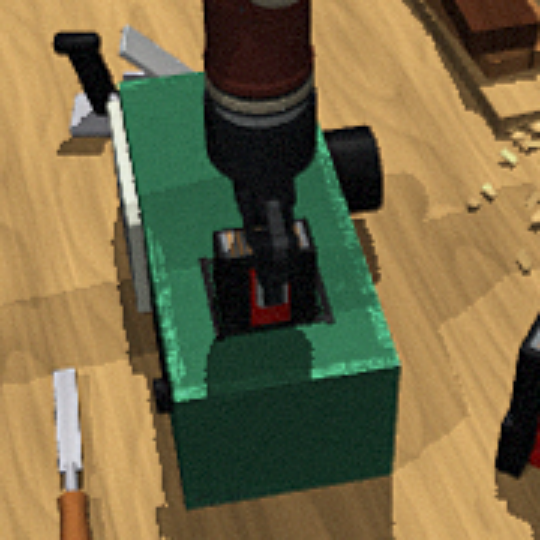

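Both catches are pinched between the pads, the red one visible at (268,300), and the door is still shut with its edge at (130,170). I've used all 10 pictures, so from here I go by numbers. A small lift first.

```bash
python3 -m jog '[{"dx":0,"dy":0,"dz":-0.01,"wx":0,"wy":0,"wz":0,"hand":1},{"dx":0,"dy":0,"dz":-0.02,"wx":0,"wy":0,"wz":0,"hand":1},{"dx":0,"dy":0,"dz":-0.03,"wx":0,"wy":0,"wz":0,"hand":1},{"dx":0,"dy":0,"dz":-0.03,"wx":0,"wy":0,"wz":0,"hand":1},{"dx":0,"dy":0,"dz":-0.03,"wx":0,"wy":0,"wz":0,"hand":1}]' 40
```

```text
t: 9.82
tool_pos: [616.0, -72.7, 152.5]
tool_rot: [180.0, -0.0, 173.7]
force: [1.2, 0.4, -2.6]
width: 43.7
grasp_force: 41.3
```

The wrist carries about 3 N, the cassette's weight, so it is free. I'll continue the lift.

```bash
python3 -m jog '[{"dx":0,"dy":0,"dz":-0.015,"wx":0,"wy":0,"wz":0,"hand":1},{"dx":0,"dy":0,"dz":-0.035,"wx":0,"wy":0,"wz":0,"hand":1},{"dx":0,"dy":0,"dz":-0.055,"wx":0,"wy":0,"wz":0,"hand":1},{"dx":0,"dy":0,"dz":-0.075,"wx":0,"wy":0,"wz":0,"hand":1},{"dx":0,"dy":0,"dz":-0.095,"wx":0,"wy":0,"wz":0,"hand":1},{"dx":0,"dy":0,"dz":-0.115,"wx":0,"wy":0,"wz":0,"hand":1},{"dx":0,"dy":0,"dz":-0.135,"wx":0,"wy":0,"wz":0,"hand":1},{"dx":0,"dy":0,"dz":-0.155,"wx":0,"wy":0,"wz":0,"hand":1},{"dx":0,"dy":0,"dz":-0.168,"wx":0,"wy":0,"wz":0,"hand":1},{"dx":0,"dy":0,"dz":-0.174,"wx":0,"wy":0,"wz":0,"hand":1},{"dx":0,"dy":0,"dz":-0.174,"wx":0,"wy":0,"wz":0,"hand":1},{"dx":0,"dy":0,"dz":-0.174,"wx":0,"wy":0,"wz":0,"hand":1},{"dx":0,"dy":0,"dz":-0.174,"wx":0,"wy":0,"wz":0,"hand":1}]' 40
python3 - <<'E'
from h import *
for n in('side','scene','wrist'):
    f=grab(n);hsv=cv2.cvtColor(f['color'],cv2.COLOR_RGB2HSV);d=f['range_z'];v,u=np.indices(d.shape);P=world(f,u,v,d)
    H,S,V=[hsv[...,i].astype(int) for i in range(3)]
    near=(d>0)&(np.hypot(P[...,0]-616,P[...,1]+72)<60)&(P[...,2]>140)&(P[...,2]<300)
    q=P[near];print(n,'all z',np.percentile(q[:,2],[0.5,1,2,5]).round(1))
    lo=near&(P[...,2]<240);q=P[lo]
    for a in range(180,300,10):
        k=near&(abs(P[...,2]-a)<5); 
        if a in(200,220,280,290) and k.sum()>20: print(a,k.sum(),np.round(cv2.minAreaRect(P[k][:,:2].astype(np.float32))[0],1))
    r=near&((H<8)|(H>172))&(S>150)&(V>60)
    if r.sum()>10: print(' red z',np.percentile(P[r][:,2],[2,98]).round(1),P[r].mean(0).round(1))
    t=near&(H>8)&(H<25)&(S<140)&(V>90)
    if t.sum()>10: print(' top filter z',np.percentile(P[t][:,2],[5,25,50,75,95]).round(1),P[t].mean(0).round(1),t.sum())
    w=(d>0)&(S<70)&(V>90)&(abs(P[...,2]-120)<6)&(P[...,0]>420)&(P[...,0]<580)&(P[...,1]>20)&(P[...,1]<230)
    if w.sum()>10: print(' door',cv2.minAreaRect(P[w][:,:2].astype(np.float32)))
E
```

```text
t: 11.45
tool_pos: [616.0, -72.7, 239.4]
tool_rot: [-180.0, -0.0, 173.7]
force: [0.0, 1.3, -3.0]
width: 43.7
grasp_force: 41.3
side all z [189.2 189.7 191.4 195. ]
200 115 [600.2 -90.6]
220 152 [603.4 -93.9]
280 241 [616.7 -67.4]
290 36 [602.5 -86.8]
 red z [213.2 272. ] [612.2 -97.3 231.2]
 top filter z [281.5 282.1 282.6 282.8 283.7] [600.5 -68.2 282.5] 12
 door ((550.9334716796875, 117.08070373535156), (167.73779296875, 11.277396202087402), 83.93673706054688)
scene all z [189.3 189.7 190.5 194.4]
200 103 [630.4 -57.1]
220 120 [630.9 -56. ]
280 152 [623.6 -67.8]
290 75 [625.7 -68.4]
 red z [204.2 272.6] [619.2 -49.5 228.4]
 top filter z [253.7 282.2 283.3 283.9 284.8] [635.8 -72.2 280.2] 26
wrist all z [194.  198.9 206.8 226.4]
200 300 [580.9 -67.8]
220 459 [592.4 -69. ]
280 12541 [609.  -71.2]
290 3109 [615.5 -71.7]
 red z [219.7 275.1] [611.1 -71.4 270.2]
 top filter z [281.3 281.9 282.4 282.7 283.4] [610.6 -71.1 282.4] 4100
 door ((548.5863647460938, 105.91033935546875), (141.15377807617188, 11.436071395874023), 83.85810852050781)
```

The cassette is upright: its top is level at z 282.4, so the underside is at about 188.5, 58 mm above the deck. The door is still shut at 83.9°. I'll raise it 2 mm, let it settle and hand in.

```bash
python3 -m jog '[{"dx":0,"dy":0,"dz":-0.002,"wx":0,"wy":0,"wz":0,"hand":1},{"dx":0,"dy":0,"dz":-0.004,"wx":0,"wy":0,"wz":0,"hand":1},{"dx":0,"dy":0,"dz":-0.004,"wx":0,"wy":0,"wz":0,"hand":1},{"dx":0,"dy":0,"dz":-0.004,"wx":0,"wy":0,"wz":0,"hand":1},{"dx":0,"dy":0,"dz":-0.004,"wx":0,"wy":0,"wz":0,"hand":1}]' 40 && python3 -c "from station import arm;print(arm.finish_job())"
```

```text
t: 12.22
tool_pos: [616.2, -72.7, 241.8]
tool_rot: [180.0, -0.0, 173.7]
force: [0.3, -0.5, -2.6]
width: 43.7
grasp_force: 41.3
the job is handed in; nothing more can be done
None
```

I handed the job in at 12.2 s: the door is shut, and the smallest cassette is held upright by its pinched catches with its underside about 60 mm above the deck; the plane, chisel and brush were not approached.

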